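# Lid the desk canisters in the attic study

## Task

Put the four wooden lids that lie about on the desk back on the white canisters, each on the one it fits, plug down in the mouth and fully home, with the rim covered all round. Set them on gently, without dropping any, leave the canisters standing where they are, and do not disturb the mug or the pen pot.

Things in the scene. Friction and masses are not known exactly. Their poses are not given: they have to be found in the camera images.
- canister_big: white ceramic canister, open, round, 110 mm outside diameter, 90 mm tall, walls 5 mm, so its mouth is 100 mm across; a roll or two of tape inside. About 0.5 kg, loose. Origin at the centre of its underside, z up; it stands upright on the desk at z = 0.
- canister_small: white ceramic canister, open, round, 80 mm outside diameter, 70 mm tall, walls 5 mm, so its mouth is 70 mm across; paper clips inside. About 0.3 kg, loose. Origin at the centre of its underside, z up; it stands upright on the desk at z = 0.
- canister_square: white ceramic canister, open, square, 90 x 90 mm outside, 80 mm tall, walls 5 mm, so its mouth is 80 x 80 mm; erasers inside. About 0.4 kg, loose. Origin at the centre of its underside, z up; it stands upright on the desk at z = 0.
- canister_long: white ceramic canister, open, oblong, 120 mm long (its x axis) x 70 mm wide (its y axis), 60 mm tall, walls 5 mm, so its mouth is 110 x 60 mm; short pens inside. About 0.4 kg, loose. Origin at the centre of its underside, z up; it stands upright on the desk at z = 0.
- lid_big: brown wooden round lid: flange 110 mm diameter, plug 91 mm diameter tapering to 79. Flange 10 mm thick, plug 12 mm deep; in the centre of its top a round knob 22 mm across, 24 mm high. Origin: centre of the plug's underside, z up: flange top at 22 mm, grip top at 46 mm. Lies plug down; 0.12 kg. Fully home: flange on the rim, origin 78 mm above the canister's.
- lid_small: brown wooden round lid: flange 80 mm diameter, plug 62 mm diameter tapering to 50. Flange 10 mm thick, plug 12 mm deep; in the centre of its top a round knob 22 mm across, 24 mm high. Origin: centre of the plug's underside, z up: flange top at 22 mm, grip top at 46 mm. Lies plug down; 0.06 kg. Fully home: flange on the rim, origin 58 mm above the canister's.
- lid_square: brown wooden square lid: flange 90 x 90 mm, plug 74 x 74 mm tapering to 62 x 62. Flange 10 mm thick, plug 12 mm deep; in the centre of its top a square knob 22 x 22 mm, sides parallel to the lid's, 24 mm high. Origin: centre of the plug's underside, z up: flange top at 22 mm, grip top at 46 mm. Lies plug down; 0.10 kg. Fully home: flange on the rim, origin 68 mm above the canister's.
- lid_long: brown wooden oblong lid: flange 120 mm (its x) by 70 mm (its y), plug 104 x 54 mm tapering to 92 x 42. Flange 10 mm thick, plug 12 mm deep; in the centre of its top a bar grip 50 mm long (x), 14 mm thick (y), 24 mm high. Origin: centre of the plug's underside, z up: flange top at 22 mm, grip top at 46 mm. Lies plug down; 0.11 kg. Fully home: flange on the rim, origin 48 mm above the canister's.
- mug: blue ceramic mug, 80 mm diameter, 95 mm tall, handle to its +y side reaching 77 mm from its axis; origin at the centre of its underside, z up. A bystander.
- pen_pot: dark steel pen pot, 74 mm diameter, 100 mm tall, with pencils that reach up to 160 mm; it has no lid. Origin at the centre of its underside, z up. A bystander.
Mind the look-alikes: they are no part of the job. What is shaped like the canister_big but green is not meant.

How it is judged:
By the outcome, as a careful person would: the job done as asked, in the order asked, and still so for the second after the job is handed in, with the robot touching nothing.
It also fails if it takes over 125 s, if anything falls off the work surface, if the arm or the gripper's body presses on something with over 40 N, if the wrist force passes 120 N, or if a joint passes its speed limit or range.

## Robot

A 6-joint arm with a two-finger parallel gripper is mounted at the origin on the work surface. World frame = base frame: x ahead of the robot, y to its left, z up, the work surface at z = 0. Lengths are in m, angles in rad, forces in N, time in s.
With the tool pointing down it reaches from about 0.375 to 0.975 m from the base axis. Payload 3.8 kg.
Tool frame: the origin (TCP) lies midway between the tips of the shut fingers; the grasp point (between the pads) lies 19 mm behind it; z points along the fingers, y is the line along which they close (so a half turn about z gives the same grasp; the last joint's range is limited). The gripper opens to 85 mm and grips with 20 to 120 N. Pads are 22 mm wide; open, the fingers measure 114 mm over their backs; the gripper's body (76 mm by 85 mm) begins 54 mm behind the grasp point. The pads swing forward as they close: fully open they stand 13 mm farther back than shut.
Start: joints at [-1.381, 0.264, 1.604, -0, 1.274, -0.037], TCP at [0.152, -0.658, 0.231] pointing down, gripper open.
Joint ranges: [-2.63, 2.63], [-0.94, 2.18], [0.31, 2.57], [-1.31, 4.45], [0, 2.66], [-2.55, 2.55]. Speed limits (rad/s): [2.57, 2.57, 3.14, 3.14, 3.14, 3.14].

## Interface

Orientations are given as a rotation vector (axis times angle).
In Python, from workcell import status, read_camera, workorder, masks_of gives the robot as it stands.
- The arm moves only by the tool drive_tool, never from a script. Its argument "rows" is a list of rows, each a list of 7 numbers: the turn, a rotation vector about the tool's x, y, z in degrees, then the shift along the tool's x, y, z in m, then the opening, from 0 (shut) to 1 (fully open). In form: [[ax, ay, az, tx, ty, tz, claw], ...]. A call has 1 to 8 rows; each row shifts and turns the commanded pose from where the row before left it, along the tool's axes as they then stand; what a row does not reach is not made up. A row lasts 1/12 s, in which the tool goes at most 41.7 mm and 7.16 degrees, less where a joint would pass 70% of its speed; a pose out of reach is approached as far as the arm can. A call is refused whole if a number of a shift passes 0.0417 or a number of a turn 7.16, either way. A call with a gripper value outside its range is refused whole. The fingers move at their own pace and stop on an object; "force" is the grip in N (left out, the last holds). Time passes only in rows, so rows that do not move let the fingers close. It gives the time, the measured TCP pose, the force, the opening and the grip force at its end, in the units of the state.
- status.read_state(): the state, without advancing time (a new reading comes with each control period).
- read_camera(name): name is "scene" or "side" or "wrist"; returns a dict with "color" (400x640x3 uint8, red, green, blue), "intrinsics" (3x3 intrinsics, pixels), "world_from_camera" (4x4, takes a point from camera to world coordinates); the wrist camera has in their place "mount" (4x4, takes a point from camera to tool coordinates, whose origin is the TCP and whose axes are the flange's). Camera axes: x right, y up, looking along -z (the intrinsics and any distortion apply to the point x, -y, -z); pixel columns grow to the right and rows downward; lengths in m; the calibration is good to about 2 mm. A picture is of the moment at which its call begins: read the wrist's pose just before it. There is no depth.
- workorder.finish_job(): hands the job in; it is judged then, once.
Trained networks look in a picture, given as the dict that the camera call returned (one of the last four; its "shot" number tells which), for a name from the list of things; names that differ only in an ending like _2 or _b are one class to them, and where a whole thing is asked for, a point or a joint stands for the part that bears it (a point fixed in the world has none). Each returns a list of dicts, best first, with "score" (0 to 1); they miss things now and then, are a little off and sometimes report something else, mostly with a low value. They report only what shows in the picture. A call takes as long as a camera call. They do not tell look-alikes from the thing itself.
- masks_of(picture, name): "mask" (400x640 bool, what is visible of it) and "bbox" ([left, top, right, bottom] in pixels, round what is visible of it).
The state is a dict: "time": time; "q": joint angles; "joint_vel": joint speeds; "joint_torque": joint torques, N m; "tool_pos": TCP position; "tcp_rot": TCP orientation; "wrist_force": force on the tool from outside, world axes, zero at the start; "torque": the same for the moment, N m; "width": opening from 0.0 (shut) to 1.0 (fully open); "grip_force": force on a finger pad.
Only numpy, scipy, OpenCV 4.12 (cv2) and the standard library are available. Lean on these libraries where they do the work, as an engineer would, in place of code of your own. Each camera call takes 0.05 s, during which the arm holds its last target. There are 200 camera calls.

## Working session

There is one attempt and no reset: what is moved stays moved. The work goes in short steps, Python scripts to look and compute and a tool call to move; the robot and the scene stay as the last step left them, time stands still between calls to the robot, and variables do not carry over. Pictures are saved under pics/ and viewed, at most 14 in all, crops included, and the job is handed in when it is done.

Besides the shell and the picture viewer there is one more tool, called after "Emit:" by a JSON object that holds its "api" and its "payload", one argument or row to a line. drive_tool: Moves the arm, as the interface text tells. Its arguments: {"type":"object","properties":{"rows":{"type":"array"},"force":{"type":"number"}},"required":["rows"]}

```bash
mkdir -p pics; ls; python3 - <<'E'
from workcell import status, read_camera, workorder, masks_of
import cv2,numpy as np
print(status.read_state())
names="canister_big canister_small canister_square canister_long lid_big lid_small lid_square lid_long mug pen_pot".split()
for c in ["scene","side"]:
    p=read_camera(c); cv2.imwrite(f"pics/{c}0.png",p["color"][:,:,::-1])
    print(c,p["intrinsics"].tolist(),np.round(p["world_from_camera"],4).tolist(),[k for k in p])
    for n in names:
        print(n,[(round(d["score"],2),list(d["bbox"]),np.round(np.argwhere(d["mask"]).mean(0)[::-1],1).tolist()) for d in masks_of(p,n)][:4])
E
```

```text
pics
{'time': 0.0, 'q': array([-1.38089545e+00,  2.64788490e-01,  1.60539079e+00, -5.11959755e-06,
        1.27372379e+00, -3.68899522e-02]), 'joint_vel': array([ 3.93273225e-04, -6.33764187e-04,  1.14966823e-03, -1.03345563e-05,
        1.68776349e-03,  6.23344686e-04]), 'joint_torque': array([ 5.07731438e-04, -5.15104759e+01, -3.67309856e+01,  4.70132920e-05,
        1.29487971e-02,  2.12520263e-05]), 'tool_pos': array([ 0.15163662, -0.65697883,  0.22992917]), 'tcp_rot': array([-3.11912740e+00, -3.55220956e-01,  2.84838252e-04]), 'wrist_force': array([-0.02225946, -0.16848425, -0.07700577]), 'torque': array([0.04592674, 0.04282546, 0.0331779 ]), 'grip_force': 0.0, 'width': 1.002001981419785}
scene [[367.12873924886156, 0.0, 323.0176615087102], [0.0, 367.12873924886156, 195.61846577790465], [0.0, 0.0, 1.0]] [[0.4671, -0.5853, 0.6627, 1.1194], [0.8839, 0.2915, -0.3656, -0.3403], [0.0208, 0.7566, 0.6536, 0.6701], [0.0, 0.0, 0.0, 1.0]] ['color', 'intrinsics', 'world_from_camera', 'shot']
canister_big [(0.83, [362.1, 136.5, 400.7, 183.1], [380.5, 159.2]), (0.66, [382.4, 109.5, 420.5, 15
[... 1078 characters left out ...]
], [239.2, 231.5]), (0.58, [246.5, 335.9, 291.0, 398.6], [270.3, 364.9])]
canister_square [(0.79, [289.6, 207.1, 342.0, 260.8], [314.0, 233.9])]
canister_long [(0.92, [299.9, 166.4, 346.2, 213.1], [321.5, 190.0])]
lid_big [(0.79, [274.9, 134.3, 308.5, 162.6], [290.7, 150.3]), (0.51, [247.5, 334.4, 296.0, 400.0], [270.7, 365.7]), (0.5, [339.1, 151.8, 370.3, 170.0], [352.1, 162.6])]
lid_small [(0.79, [338.0, 152.2, 368.0, 171.5], [351.6, 162.6])]
lid_square [(0.84, [212.7, 274.2, 266.0, 317.7], [239.6, 297.3]), (0.26, [221.0, 212.9, 255.9, 253.7], [239.0, 231.6])]
lid_long []
mug [(0.57, [247.6, 333.2, 293.1, 400.0], [270.6, 365.4])]
pen_pot [(0.8, [323.9, 83.1, 346.6, 136.3], [333.9, 112.9])]
```

```bash
python3 - <<'E'
import cv2
a=cv2.imread("pics/scene0.png")[90:310,100:500]; cv2.imwrite("pics/scene0c.png",cv2.resize(a,(800,440),interpolation=3))
a=cv2.imread("pics/side0.png")[70:400,140:460]; cv2.imwrite("pics/side0c.png",cv2.resize(a,(582,600),interpolation=3))
E
```

```text
(no output)
```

View pics/scene0c.png

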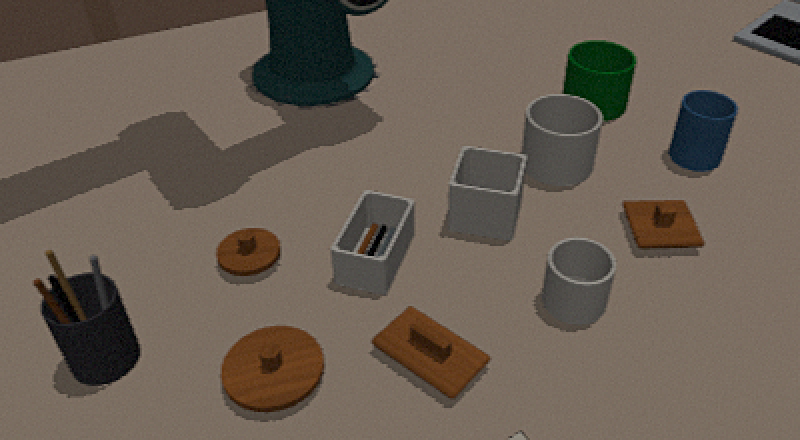

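View pics/side0c.png

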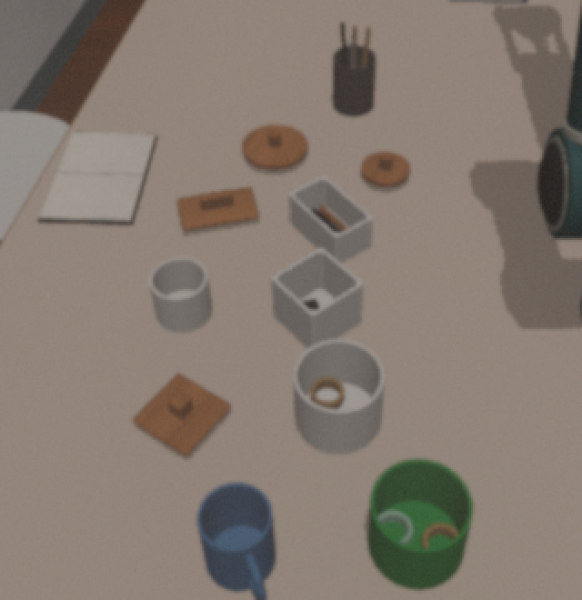

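The pictures show four white canisters, one green look-alike, the mug and the pen pot. In the scene crop the white canisters are big (562,140), square (487,192), long (373,240) and small (578,283), and the green one is at (600,78). The lids are small (248,250), big (272,367), long (431,350) and square (663,223). Big is the white 110 mm one, because the green one is ruled out by its colour.

```bash
cat > h.py <<'E'
from workcell import status, read_camera, workorder, masks_of
import cv2,numpy as np
from scipy.optimize import minimize
from scipy.spatial.transform import Rotation as R
def proj(P,K,T):
    c=(np.asarray(P)-T[:3,3])@T[:3,:3]
    u=np.c_[c[:,0],-c[:,1],-c[:,2]]@K.T
    return u[:,:2]/u[:,2:]
t=np.linspace(0,2*np.pi,40,endpoint=False)
def circ(d,z): return np.c_[d/2*np.cos(t),d/2*np.sin(t),0*t+z]
def rect(a,b,z): return np.array([[sx*a/2,sy*b/2,z] for sx,sy in((1,1),(1,-1),(-1,-1),(-1,1))])
# parts: list of convex point sets; union is the silhouette
def can(f,h): return [np.r_[f(0),f(h)]]
def lid(f,plug,g): return [np.r_[f(.012),f(.022)],np.r_[g(.022),g(.046)],plug(0,.012)]
M={
'canister_big':can(lambda z:circ(.11,z),.09),'canister_small':can(lambda z:circ(.08,z),.07),
'canister_square':can(lambda z:rect(.09,.09,z),.08),'canister_long':can(lambda z:rect(.12,.07,z),.06),
'lid_big':lid(lambda z:circ(.11,z),lambda a,b:np.r_[circ(.079,a),circ(.091,b)],lambda z:circ(.022,z)),
'lid_small':lid(lambda z:circ(.08,z),lambda a,b:np.r_[circ(.05,a),circ(.062,b)],lambda z:circ(.022,z)),
'lid_square':lid(lambda z:rect(.09,.09,z),lambda a,b:np.r_[rect(.062,.062,a),rect(.074,.074,b)],lambda z:rect(.022,.022,z)),
'lid_long':lid(lambda z:rect(.12,.07,z),lambda a,b:np.r_[rect(.092,.042,a),rect(.104,.054,b)],lambda z:rect(.05,.014,z)),
'mug':can(lambda z:circ(.08,z),.095),'pen_pot':can(lambda z:circ(.074,z),.1)}
S=4
def sil(n,p,K,T,z0=0):
    c,s=np.cos(p[2]),np.sin(p[2]); im=np.zeros((400*S,640*S),np.uint8)
    for part in M[n]:
        w=np.c_[part[:,0]*c-part[:,1]*s+p[0],part[:,0]*s+part[:,1]*c+p[1],part[:,2]+z0]
        cv2.fillConvexPoly(im,cv2.convexHull(np.round((proj(w,K,T)+.5)*S).astype(np.int32)),255)
    return cv2.resize(im,(640,400),interpolation=cv2.INTER_AREA)/255.
def back(px,z,K,T):
    d=np.array([(px[0]-K[0,2])/K[0,0],-(px[1]-K[1,2])/K[1,1],-1]); d=T[:3,:3]@d
    return T[:3,3]+d*(z-T[2,3])/d[2]
def fit(n,views,p0,z0=0):
    """views: [(mask,K,T)]; maximise soft IoU summed over views"""
    def cost(p):
        e=0
        for m,K,T in views:
            s=sil(n,p,K,T,z0); e+=1-np.minimum(s,m).sum()/np.maximum(s,m).sum()
        return e/len(views)
    best=None
    for y in ([0] if n in('canister_big','canister_small','lid_big','lid_small','mug','pen_pot') else np.radians(np.arange(0,180 if 'long' in n else 90,20))):
        yy=p0[2]+y
        r=minimize(cost,[p0[0],p0[1],yy],method='Nelder-Mead',options=dict(initial_simplex=np.array([p0[0],p0[1],yy])+np.array([[0,0,0],[.01,0,0],[0,.01,0],[0,0,.2]]),xatol=2e-4,fatol=1e-4,maxiter=80))
        if best is None or r.fun<best.fun: best=r
    return best.x,best.fun
E
python3 - <<'E'
from h import *
P={c:read_camera(c) for c in("scene","side")}
box={'scene':dict(canister_big=(380,159),canister_small=(389,230),canister_square=(343,186),lid_big=(236,274),lid_small=(225,216),lid_square=(432,202),lid_long=(315,265),mug=(451,155),canister_long=(287,211),pen_pot=(145,252)),
'side':dict(canister_big=(326,287),canister_small=(239,231),canister_square=(314,234),canister_long=(321,190),lid_big=(291,150),lid_small=(352,162),lid_square=(240,297),lid_long=(260,185),mug=(270,365),pen_pot=(334,113))}
for n in M:
    V=[]
    for c,p in P.items():
        T=p["world_from_camera"];K=p["intrinsics"]
        if 'lid' in n:  # colour segmentation, component nearest the expected pixel
            hsv=cv2.cvtColor(p["color"],cv2.COLOR_RGB2HSV)
            m=((hsv[...,0]<20)&(hsv[...,1]>110)).astype(np.uint8)
            m=cv2.morphologyEx(m,cv2.MORPH_CLOSE,np.ones((5,5)))
            L=cv2.connectedComponents(m)[1]; u,v=box[c][n]; m=(L==L[v,u])&(L>0)
            if m.sum()>3500 or m.sum()<100: print('bad',n,c,m.sum()); continue
        else:
            d=[x for x in masks_of(p,n) if np.hypot(*(np.argwhere(x["mask"]).mean(0)[::-1]-box[c][n]))<10]
            if not d: continue
            m=d[0]["mask"]
        V.append((m.astype(float),K,T,c))
    if not V: continue
    for sub in [V]+([[v] for v in V] if len(V)>1 else []):
        m,K,T,c=sub[0]
        p0=back(np.argwhere(m>0).mean(0)[::-1],.02 if 'lid' in n else .04,K,T)
        x,f=fit(n,[v[:3] for v in sub],[p0[0],p0[1],0.])
        print(n,[v[3] for v in sub],np.round(x[:2],4),round(np.degrees(x[2]),1),'1-iou',round(f,3))
E
```

```text
canister_big ['side'] [0.4148 0.2387] 0.6 1-iou 0.045
canister_small ['side'] [0.6576 0.0978] 2.9 1-iou 0.046
canister_square ['scene', 'side'] [0.4698 0.0816] 49.8 1-iou 0.055
canister_square ['scene'] [0.4673 0.0834] -40.2 1-iou 0.032
canister_square ['side'] [0.4708 0.0807] 48.9 1-iou 0.06
canister_long ['scene', 'side'] [ 0.4796 -0.0896] 136.3 1-iou 0.057
canister_long ['scene'] [ 0.4801 -0.0904] 137.0 1-iou 0.043
canister_long ['side'] [ 0.4797 -0.0895] -44.8 1-iou 0.065
lid_big ['scene', 'side'] [ 0.5993 -0.2652] 12.9 1-iou 0.129
lid_big ['scene'] [ 0.5995 -0.2645] 2.5 1-iou 0.041
lid_big ['side'] [ 0.6025 -0.268 ] 6.0 1-iou 0.21
lid_small ['scene', 'side'] [ 0.4116 -0.2365] 1.6 1-iou 0.177
lid_small ['scene'] [ 0.4107 -0.2369] 17.2 1-iou 0.068
lid_small ['side'] [ 0.411  -0.2396] 9.5 1-iou 0.281
lid_square ['scene', 'side'] [0.6055 0.2744] -27.2 1-iou 0.154
lid_square ['scene'] [0.6053 0.2751] 63.6 1-iou 0.105
lid_square ['side'] [0.6094 0.2723] 63.4 1-iou 0.194
lid_long ['scene', 'side'] [ 0.6558 -0.1022] 201.6 1-iou 0.171
lid_long ['scene'] [ 0.6554 -0.1004] 202.9 1-iou 0.098
lid_long ['side'] [ 0.6604 -0.1044] 23.4 1-iou 0.238
mug ['scene', 'side'] [0.4946 0.4412] 10.2 1-iou 0.051
mug ['scene'] [0.495  0.4418] 3.5 1-iou 0.048
mug ['side'] [0.4945 0.4405] 0.5 1-iou 0.048
pen_pot ['scene', 'side'] [ 0.4925 -0.424 ] -6.5 1-iou 0.084
pen_pot ['scene'] [ 0.4908 -0.4243] -17.6 1-iou 0.094
pen_pot ['side'] [ 0.4936 -0.4275] 1.5 1-iou 0.057
```

Emit:
{"api": "drive_tool", "payload": {
  "rows": [
    [0, 0, 0, 0.0328, -0.0176, 0, 1],
    [0, 0, 0, 0.0328, -0.0176, 0, 1],
    [0, 0, 0, 0.0328, -0.0176, 0, 1],
    [0, 0, 0, 0.0328, -0.0176, 0, 1],
    [0, 0, 0, 0.0328, -0.0176, 0, 1],
    [0, 0, 0, 0.0328, -0.0176, 0, 1],
    [0, 0, 0, 0.0328, -0.0176, 0, 1],
    [0, 0, 0, 0.0328, -0.0176, 0, 1]
  ]
}}

```text
time: 2.47
tool_pos: [0.3769, -0.4602, 0.2316]
tcp_rot: [3.121, 0.355, 0.0]
wrist_force: [-0.0, -1.5, -1.3]
width: 1.0
grip_force: 0.0
```

Emit:
{"api": "drive_tool", "payload": {
  "rows": [
    [0, 0, 0, 0.0328, -0.0176, 0, 1],
    [0, 0, 0, 0.0328, -0.0176, 0, 1],
    [0, 0, 0, 0.0328, -0.0176, 0, 1],
    [0, 0, 0, 0.0328, -0.0176, 0, 1],
    [0, 0, 0, 0.0328, -0.0176, 0, 1],
    [0, 0, 0, 0.0328, -0.0176, 0, 1],
    [0, 0, 0, 0.0328, -0.0176, 0, 1],
    [0, 0, 0, 0.0328, -0.0176, 0, 1]
  ]
}}

```text
time: 3.13
tool_pos: [0.601, -0.2639, 0.2315]
tcp_rot: [3.121, 0.356, 0.0]
wrist_force: [-0.4, -0.5, 0.5]
width: 0.998
grip_force: 0.0
```

Emit:
{"api": "drive_tool", "payload": {
  "rows": [
    [0, 0, 0, 0, 0, 0, 1],
    [0, 0, 0, 0, 0, 0, 1]
  ]
}}

```text
time: 3.3
tool_pos: [0.6011, -0.2636, 0.2311]
tcp_rot: [3.121, 0.361, -0.0]
wrist_force: [-0.3, -0.2, 0.3]
width: 0.997
grip_force: 0.0
```

```bash
cat >> h.py <<'E'
def wrist():
    s=status.read_state(); p=read_camera("wrist")
    T=np.eye(4);T[:3,:3]=R.from_rotvec(s["tcp_rot"]).as_matrix();T[:3,3]=s["tool_pos"]
    p["world_from_camera"]=T@p["mount"]; return s,p
def phi(s):
    m=R.from_rotvec(s["tcp_rot"]).as_matrix(); return np.arctan2(m[1,0],m[0,0])
def totool(s,d):
    return R.from_rotvec(s["tcp_rot"]).as_matrix().T@np.asarray(d)
E
python3 - <<'E'
from h import *
s,p=wrist(); K=p["intrinsics"];T=p["world_from_camera"]
print(K.tolist(),np.round(p["mount"],3).tolist())
im=p["color"][:,:,::-1].copy()
for d in masks_of(p,"lid_big")[:1]:
    m=d["mask"].astype(float); x,f=fit("lid_big",[(m,K,T)],[.6,-.265,0]); print(d["score"],d["bbox"],x,f)
    e=cv2.Canny((sil("lid_big",x,K,T)*255).astype(np.uint8),50,150); im[e>0]=(255,255,0)
cv2.imwrite("pics/w1.png",im)
E
```

```text
[[342.8113952302115, 0.0, 317.48268650401167], [0.0, 342.8113952302115, 198.35779036424515], [0.0, 0.0, 1.0]] [[0.0, 0.951, 0.31, 0.08], [1.0, -0.0, -0.0, 0.0], [-0.0, 0.31, -0.951, -0.142], [0.0, 0.0, 0.0, 1.0]]
0.79 [265.8, 114.7, 370.3, 217.2] [ 0.60076295 -0.26456505 -0.02479952] 0.02793448967909562
```

View pics/w1.png

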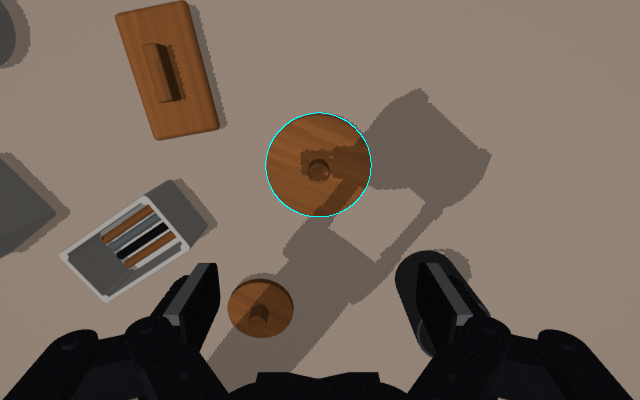

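The wrist view shows lid_big at pixel (318,165), and the model outline matches it. Its pose is (0.6008, -0.2646), which agrees with the first fit. Grasping it now.

Emit:
{"api": "drive_tool", "payload": {
  "rows": [
    [0, 0, 0, -0.0005, 0.0009, 0.038, 0.6],
    [0, 0, 0, 0, 0, 0.038, 0.6],
    [0, 0, 0, 0, 0, 0.038, 0.6],
    [0, 0, 0, 0, 0, 0.038, 0.6],
    [0, 0, 0, 0, 0, 0.034, 0.6],
    [0, 0, 0, 0, 0, 0.014, 0.6],
    [0, 0, 0, 0, 0, 0.006, 0.6],
    [0, 0, 0, 0, 0, 0, 0.6]
  ],
  "force": 40
}}

```text
time: 4.07
tool_pos: [0.5982, -0.2669, 0.0243]
tcp_rot: [-3.121, -0.353, 0.003]
wrist_force: [-0.2, 0.5, 0.4]
width: 0.598
grip_force: 0.0
```

Emit:
{"api": "drive_tool", "payload": {
  "rows": [
    [0, 0, 0, 0, 0, 0, 0],
    [0, 0, 0, 0, 0, 0, 0],
    [0, 0, 0, 0, 0, 0, 0],
    [0, 0, 0, 0, 0, 0, 0],
    [0, 0, 0, 0, 0, 0, 0],
    [0, 0, 0, 0, 0, 0, 0]
  ]
}}

```text
time: 4.57
tool_pos: [0.6018, -0.2675, 0.0287]
tcp_rot: [3.118, 0.356, 0.007]
wrist_force: [-0.2, 0.7, 7.1]
width: 0.235
grip_force: 39.5
```

Emit:
{"api": "drive_tool", "payload": {
  "rows": [
    [0, 0, 0, 0, 0, -0.01, 0],
    [0, 0, 0, 0, 0, -0.03, 0],
    [0, 0, 0, 0, 0, -0.04, 0],
    [0, 0, 0, 0, 0, -0.04, 0],
    [0, 0, 0, 0, 0, -0.04, 0]
  ]
}}

```text
time: 4.98
tool_pos: [0.599, -0.2659, 0.1873]
tcp_rot: [-3.121, -0.356, 0.001]
wrist_force: [1.6, -0.7, -0.1]
width: 0.236
grip_force: 39.4
```

Emit:
{"api": "drive_tool", "payload": {
  "rows": [
    [0, 0, 0, -0.0047, -0.038, 0, 0],
    [0, 0, 0, -0.0047, -0.038, 0, 0],
    [0, 0, 0, -0.0047, -0.038, 0, 0],
    [0, 0, 0, -0.0047, -0.038, 0, 0],
    [0, 0, 0, -0.0047, -0.038, 0, 0]
  ]
}}

```text
time: 5.4
tool_pos: [0.533, -0.085, 0.1862]
tcp_rot: [3.121, 0.355, 0.002]
wrist_force: [0.8, -0.1, -0.7]
width: 0.235
grip_force: 39.5
```

Emit:
{"api": "drive_tool", "payload": {
  "rows": [
    [0, 0, 0, -0.0047, -0.038, 0, 0],
    [0, 0, 0, -0.0047, -0.038, 0, 0],
    [0, 0, 0, -0.0047, -0.038, 0, 0],
    [0, 0, 0, -0.0047, -0.038, 0, 0],
    [0, 0, 0, -0.0047, -0.038, 0, 0],
    [0, 0, 0, 0, 0, 0, 0],
    [0, 0, 0, 0, 0, 0, 0]
  ]
}}

```text
time: 5.98
tool_pos: [0.4675, 0.0952, 0.1861]
tcp_rot: [3.12, 0.363, 0.002]
wrist_force: [0.7, -0.3, -0.5]
width: 0.239
grip_force: 39.7
```

```bash
cat >> h.py <<'E'
def seek(p,n,p0,z0=0,tol=.04):
    """fit n to the network mask whose fit lies nearest p0"""
    K=p["intrinsics"];T=p["world_from_camera"]; out=[]
    q=proj(np.array([[p0[0],p0[1],z0+.02]]),K,T)[0]
    for d in masks_of(p,n):
        if np.hypot(*(np.argwhere(d["mask"]).mean(0)[::-1]-q))>70: continue
        x,f=fit(n,[(d["mask"].astype(float),K,T)],p0,z0)
        out.append((f,x,d["score"],d["bbox"]))
    if not out: return None
    f,x,sc,b=min(out,key=lambda o:o[0])
    print(n,np.round(x[:2],4),round(np.degrees(x[2]),1),'1-iou',round(f,3),round(sc,2),b)
    return x
EST=dict(canister_big=[.4148,.2387,0],canister_small=[.6576,.0978,0],canister_square=[.4698,.0816,.86],canister_long=[.4796,-.0896,2.38],
lid_small=[.4107,-.237,0],lid_square=[.6055,.2747,1.108],lid_long=[.6556,-.101,.4])
def draw(p,items,f):
    im=p["color"][:,:,::-1].copy()
    for n,x,z in items:
        if x is None: continue
        e=cv2.Canny((sil(n,x,p["intrinsics"],p["world_from_camera"],z)*255).astype(np.uint8),50,150); im[e>0]=(255,255,0)
    cv2.imwrite(f,im)
E
python3 - <<'E'
from h import *
s,p=wrist(); print(s["tool_pos"],np.degrees(phi(s)),s["wrist_force"],s["q"])
z=s["tool_pos"][2]-.0255; it=[]
it.append(("lid_big",seek(p,"lid_big",[*s["tool_pos"][:2],0],z),z))
for n in ["canister_big","canister_square","canister_small","lid_square"]:
    it.append((n,seek(p,n,EST[n]),0))
draw(p,it,"pics/w2.png")
s2=status.read_state(); print(s2["tool_pos"],s2["wrist_force"])
E
```

```text
[0.4675377  0.09519431 0.1861044 ] 13.262945699010483 [ 0.73009204 -0.3329963  -0.48509804] [ 1.48770433e-01 -8.22969887e-02  2.06557469e+00 -1.78061050e-04
  1.15710472e+00  1.48815633e+00]
lid_big [0.4669 0.095 ] -1.3 1-iou 0.26 0.91 [205.0, 147.8, 428.0, 352.5]
canister_big [0.4153 0.2355] 8.3 1-iou 0.034 0.88 [45.5, 135.6, 223.4, 288.2]
canister_square [0.4835 0.0886] 65.3 1-iou 0.874 0.89 [294.0, 112.1, 386.7, 165.8]
canister_small [0.6568 0.0977] 6.8 1-iou 0.074 0.72 [346.2, 1.7, 390.3, 6.0]
lid_square [0.609  0.2749] 65.2 1-iou 0.023 0.65 [102.7, 0.0, 181.7, 43.7]
[0.4687901  0.09222248 0.18540237] [-0.07917766 -1.10870217 -1.36816919]
```

View pics/w2.png

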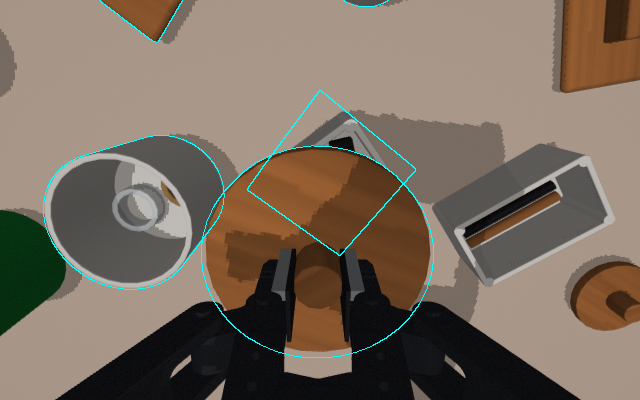

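The wrist view shows the held lid centred at (318,250) between the pads and the white canister_big at (133,215). The square-canister outline is a misfit caused by occlusion, so I'll ignore it. Next I move above canister_big and check with the fixed cameras.

Emit:
{"api": "drive_tool", "payload": {
  "rows": [
    [0, 0, 0, -0.0047, -0.0371, 0, 0],
    [0, 0, 0, -0.0047, -0.0371, 0, 0],
    [0, 0, 0, -0.0048, -0.0371, 0, 0],
    [0, 0, 0, -0.0048, -0.0371, 0, 0],
    [0, 0, 0, 0, 0, 0.028, 0],
    [0, 0, 0, 0, 0, 0.024, 0],
    [0, 0, 0, 0, 0, 0, 0],
    [0, 0, 0, 0, 0, 0, 0]
  ]
}}

```text
time: 6.95
tool_pos: [0.4154, 0.2325, 0.1319]
tcp_rot: [3.12, 0.354, -0.006]
wrist_force: [-0.7, 0.7, -1.1]
width: 0.237
grip_force: 39.9
```

```bash
cat >> h.py <<'E'
def avgstate(n=6):
    L=[]
    for i in range(n):
        s=status.read_state(); L.append(np.r_[s["tool_pos"],s["wrist_force"],phi(s)])
        if i<n-1: read_camera("wrist")
    L=np.array(L); return L.mean(0),L.std(0)
E
python3 - <<'E'
from h import *
a,sd=avgstate(); print(np.round(a,4),np.round(sd,4))
ims=[]
for c in("scene","side"):
    p=read_camera(c); z=a[2]-.027
    x=seek(p,"canister_big",EST["canister_big"])
    l=seek(p,"lid_big",[a[0],a[1],0],z)
    draw(p,[("canister_big",x,0),("lid_big",l,z)],"/tmp/x.png"); im=cv2.imread("/tmp/x.png")
    u,v=proj([[a[0],a[1],.1]],p["intrinsics"],p["world_from_camera"])[0].astype(int); v=max(v,60)
    ims.append(cv2.resize(im[v-60:v+60,u-60:u+60],(390,390)))
cv2.imwrite("pics/c3.png",np.hstack(ims))
E
```

```text
[ 0.4173  0.2333  0.1341 -0.0723  0.3822 -1.0717  0.2253] [1.000e-03 4.000e-04 1.200e-03 5.832e-01 5.380e-01 2.167e-01 2.000e-04]
canister_big [0.415  0.2384] 6.0 1-iou 0.243 0.89 [360.9, 145.2, 402.7, 185.0]
lid_big [0.4186 0.2358] -3.0 1-iou 0.233 0.77 [363.7, 126.2, 406.8, 151.5]
canister_big [0.4153 0.2386] -2.8 1-iou 0.453 0.62 [303.2, 274.1, 355.3, 321.7]
lid_big [0.4176 0.235 ] 1.9 1-iou 0.199 0.7 [302.4, 244.1, 353.9, 287.1]
```

View pics/c3.png

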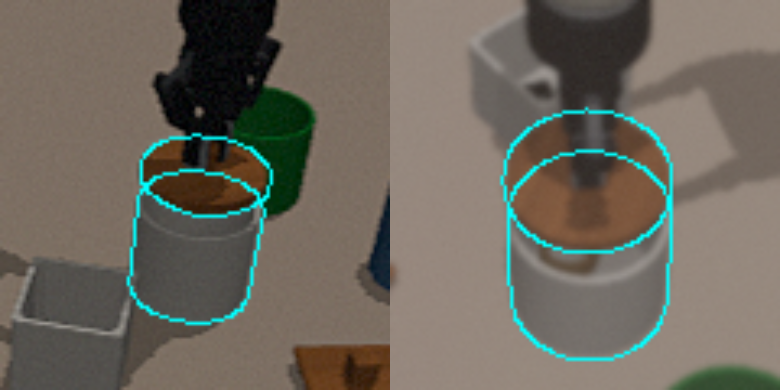

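The outlines agree in both cameras: the lid hovers over the white canister_big, about 3 mm off in x and y. I correct that and lower it.

Emit:
{"api": "drive_tool", "payload": {
  "rows": [
    [0, 0, 0, -0.0015, -0.0026, 0, 0],
    [0, 0, 0, 0, 0, 0.006, 0],
    [0, 0, 0, 0, 0, 0.006, 0],
    [0, 0, 0, 0, 0, 0.005, 0],
    [0, 0, 0, 0, 0, 0.004, 0],
    [0, 0, 0, 0, 0, 0.003, 0],
    [0, 0, 0, 0, 0, 0.002, 0],
    [0, 0, 0, 0, 0, 0.001, 0]
  ]
}}

```text
time: 8.17
tool_pos: [0.4139, 0.2357, 0.1066]
tcp_rot: [3.121, 0.355, -0.003]
wrist_force: [-4.8, -2.5, 10.9]
width: 0.232
grip_force: 41.0
```

Emit:
{"api": "drive_tool", "payload": {
  "rows": [
    [0, 0, 0, 0, 0, 0.001, 0],
    [0, 0, 0, 0, 0, 0.001, 0],
    [0, 0, 0, 0, 0, 0, 0]
  ]
}}

```text
time: 8.42
tool_pos: [0.4141, 0.2358, 0.1066]
tcp_rot: [3.121, 0.356, -0.002]
wrist_force: [-8.4, -3.9, 16.3]
width: 0.233
grip_force: 41.6
```

```bash
python3 - <<'E'
from h import *
a,sd=avgstate(4); print(np.round(a,4))
ims=[]
for c in("scene","side"):
    p=read_camera(c); z=.078; im=p["color"][:,:,::-1]
    l=seek(p,"lid_big",[a[0],a[1],0],z)
    u,v=proj([[a[0],a[1],.08]],p["intrinsics"],p["world_from_camera"])[0].astype(int)
    ims.append(cv2.resize(im[v-40:v+40,u-40:u+40],(390,390),interpolation=3))
cv2.imwrite("pics/c4.png",np.hstack(ims))
E
```

```text
[ 0.4141  0.2358  0.1066 -8.0936 -4.2726 16.403   0.2268]
lid_big [0.4111 0.237 ] -0.6 1-iou 0.222 0.78 [363.8, 133.2, 406.2, 158.4]
lid_big [0.4139 0.2366] -0.4 1-iou 0.211 0.94 [302.8, 250.8, 356.7, 295.0]
```

View pics/c4.png

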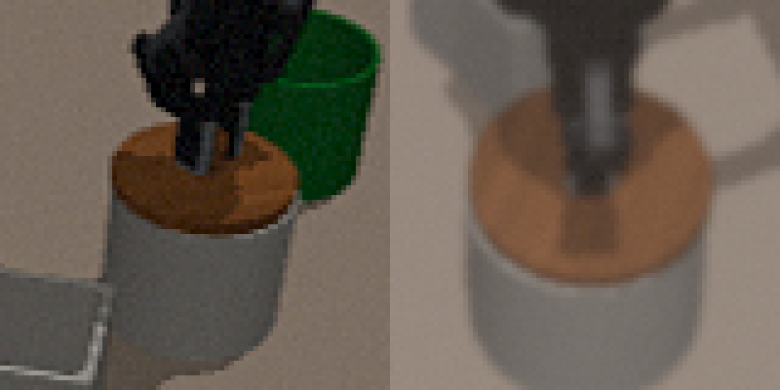

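Lid seems seated or nearly so. I ease the pressure, release, rise clear and look.

Emit:
{"api": "drive_tool", "payload": {
  "rows": [
    [0, 0, 0, 0, 0, -0.0015, 0],
    [0, 0, 0, 0, 0, 0, 0.3],
    [0, 0, 0, 0, 0, 0, 0.4],
    [0, 0, 0, 0, 0, 0, 0.6],
    [0, 0, 0, 0, 0, 0, 0.6]
  ]
}}

```text
time: 9.18
tool_pos: [0.4144, 0.2359, 0.1056]
tcp_rot: [3.121, 0.355, -0.0]
wrist_force: [-0.5, -0.5, -0.5]
width: 0.601
grip_force: 0.0
```

Emit:
{"api": "drive_tool", "payload": {
  "rows": [
    [0, 0, 0, 0, 0, -0.015, 0.6],
    [0, 0, 0, 0, 0, -0.03, 0.6],
    [0, 0, 0, 0, 0, -0.04, 0.6],
    [0, 0, 0, 0, 0, -0.03, 0.6],
    [0, 0, 0, 0, 0, 0, 0.6]
  ]
}}

```text
time: 9.6
tool_pos: [0.4185, 0.238, 0.2282]
tcp_rot: [-3.117, -0.355, -0.019]
wrist_force: [0.6, 0.2, -0.1]
width: 0.603
grip_force: 0.0
```

```bash
python3 - <<'E'
from h import *
a,sd=avgstate(4); print(np.round(a,4))
s,p=wrist(); seek(p,"lid_big",[.415,.238,0],.078)
ims=[cv2.resize(p["color"][50:290,200:440,::-1],(260,260))]
for c in("scene","side"):
    p=read_camera(c); im=p["color"][:,:,::-1]
    l=seek(p,"lid_big",[.415,.238,0],.078); seek(p,"canister_big",EST["canister_big"])
    u,v=proj([[.415,.238,.07]],p["intrinsics"],p["world_from_camera"])[0].astype(int)
    ims.append(cv2.resize(im[v-40:v+40,u-40:u+40],(260,260),interpolation=3))
cv2.imwrite("pics/c5.png",np.hstack(ims))
E
```

```text
[ 0.4164  0.2369  0.2241 -0.0782 -0.1017 -0.7758  0.2268]
lid_big [0.4143 0.2356] 8.7 1-iou 0.028 0.85 [248.5, 120.9, 385.5, 253.6]
lid_big [0.4165 0.2396] -0.4 1-iou 0.053 0.95 [362.0, 131.2, 406.9, 159.2]
canister_big [0.2996 0.3941] -59.3 1-iou 0.214 0.82 [380.8, 110.2, 417.6, 150.8]
lid_big [0.415  0.2354] 4.9 1-iou 0.046 0.85 [304.6, 248.7, 352.7, 295.8]
canister_big [0.4152 0.2397] -1.4 1-iou 0.6 0.93 [302.6, 282.4, 350.1, 319.5]
```

View pics/c5.png

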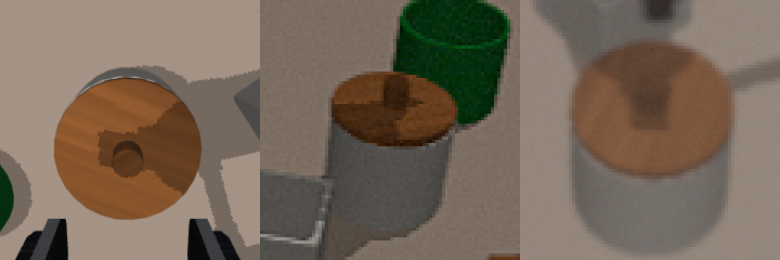

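The big lid is home, flat, with the rim covered in all three views. Next is lid_square.

Emit:
{"api": "drive_tool", "payload": {
  "rows": [
    [0, 0, 0, 0.0387, 0.0011, 0, 0.6],
    [0, 0, 0, 0.0387, 0.0011, 0, 0.6],
    [0, 0, 0, 0.0387, 0.0011, 0, 0.6],
    [0, 0, 0, 0.0387, 0.0011, 0, 0.6],
    [0, 0, 0, 0.0387, 0.0011, 0, 0.6],
    [0, 0, -7.1, 0, 0, 0, 0.6],
    [0, 0, -7.1, 0, 0, 0, 0.6]
  ]
}}

```text
time: 10.73
tool_pos: [0.606, 0.2741, 0.2184]
tcp_rot: [3.051, 0.746, -0.004]
wrist_force: [-0.9, 0.1, -0.7]
width: 0.595
grip_force: 0.0
```

Emit:
{"api": "drive_tool", "payload": {
  "rows": [
    [0, 0, -7.1, 0, 0, 0, 0.6],
    [0, 0, -7.1, 0, 0, 0, 0.6],
    [0, 0, -7.1, 0, 0, 0, 0.6],
    [0, 0, -7.1, 0, 0, 0, 0.6],
    [0, 0, -7.1, 0, 0, 0, 0.6],
    [0, 0, 0, 0, 0, 0, 0.6],
    [0, 0, 0, 0, 0, 0, 0.6]
  ]
}}

```text
time: 11.32
tool_pos: [0.604, 0.274, 0.2203]
tcp_rot: [-2.686, -1.63, 0.001]
wrist_force: [-0.1, -1.0, -0.7]
width: 0.603
grip_force: 0.0
```

```bash
cat >> h.py <<'E'
def look(n,p0,z0=0,k=4):
    """mean tool-frame offset to n over k wrist pictures"""
    L=[]
    for i in range(k):
        s,p=wrist(); x=seek(p,n,p0,z0)
        if x is not None: L.append(np.r_[x,s["tool_pos"],np.degrees(phi(s)),totool(s,[x[0]-s["tool_pos"][0],x[1]-s["tool_pos"][1],0])[:2]])
    L=np.array(L); m=np.median(L,0); print('med xy',m[:2].round(4),'yaw',np.degrees(m[2]).round(1),'tcp',m[3:6].round(4),'phi',m[6].round(1),'tool shift',m[7:].round(4)); return m
E
python3 - <<'E'
from h import *
look("lid_square",[.606,.2747,1.108])
E
```

```text
lid_square [0.6072 0.2743] 65.5 1-iou 0.05 0.85 [275.1, 117.7, 361.9, 209.5]
lid_square [0.6067 0.2741] 155.0 1-iou 0.065 0.68 [275.8, 117.9, 365.6, 209.3]
lid_square [0.6072 0.2744] 65.1 1-iou 0.035 0.65 [276.4, 118.5, 364.2, 210.9]
lid_square [0.6068 0.2748] 64.9 1-iou 0.044 0.8 [271.7, 119.3, 365.0, 207.4]
med xy [0.607  0.2743] yaw 65.3 tcp [0.6041 0.274  0.2206] phi 62.6 tool shift [0.0017 0.0025]
```

Emit:
{"api": "drive_tool", "payload": {
  "rows": [
    [0, 0, 0, 0.0017, 0.0025, 0.02, 0.6],
    [0, 0, -2.5, 0, 0, 0.038, 0.6],
    [0, 0, 0, 0, 0, 0.04, 0.6],
    [0, 0, 0, 0, 0, 0.04, 0.6],
    [0, 0, 0, 0, 0, 0.034, 0.6],
    [0, 0, 0, 0, 0, 0.016, 0.6],
    [0, 0, 0, 0, 0, 0.005, 0.6],
    [0, 0, 0, 0, 0, 0, 0.6]
  ]
}}

```text
time: 12.38
tool_pos: [0.6057, 0.2738, 0.0257]
tcp_rot: [-2.646, -1.692, 0.006]
wrist_force: [-0.2, -0.2, -0.4]
width: 0.597
grip_force: 0.0
```

Emit:
{"api": "drive_tool", "payload": {
  "rows": [
    [0, 0, 0, 0, 0, 0, 0],
    [0, 0, 0, 0, 0, 0, 0],
    [0, 0, 0, 0, 0, 0, 0],
    [0, 0, 0, 0, 0, 0, 0],
    [0, 0, 0, 0, 0, 0, 0],
    [0, 0, 0, 0, 0, 0, 0]
  ]
}}

```text
time: 12.88
tool_pos: [0.6093, 0.2754, 0.0308]
tcp_rot: [2.646, 1.692, 0.008]
wrist_force: [0.5, -0.2, 6.0]
width: 0.25
grip_force: 40.7
```

Emit:
{"api": "drive_tool", "payload": {
  "rows": [
    [0, 0, 0, 0, 0, -0.01, 0],
    [0, 0, 0, 0, 0, -0.03, 0],
    [0, 0, 0, 0, 0, -0.04, 0],
    [0, 0, 0, 0, 0, -0.04, 0],
    [0, 0, 0, 0, 0, -0.04, 0],
    [0, 0, 0, 0, 0, 0, 0]
  ]
}}

```text
time: 13.38
tool_pos: [0.6124, 0.2766, 0.1998]
tcp_rot: [2.644, 1.691, 0.026]
wrist_force: [1.3, 0.9, 0.7]
width: 0.247
grip_force: 39.9
```

```bash
python3 - <<'E'
from h import *
a,sd=avgstate(4); print(np.round(a,4))
E
```

```text
[ 0.6098  0.2755  0.1942  0.3985  0.1584 -0.8353  1.1379]
```

Emit:
{"api": "drive_tool", "payload": {
  "rows": [
    [0, 0, 0, -0.038, 0.0113, 0, 0],
    [0, 0, 0, -0.038, 0.0113, 0, 0],
    [0, 0, 0, -0.038, 0.0113, 0, 0],
    [0, 0, 0, -0.038, 0.0113, 0, 0],
    [0, 0, 0, -0.038, 0.0113, 0, 0],
    [0, 0, 0, -0.038, 0.0113, 0, 0],
    [0, 0, 0, -0.038, 0.0113, 0, 0],
    [0, 0, 0, -0.038, 0.0113, 0, 0]
  ]
}}

```text
time: 14.2
tool_pos: [0.5589, -0.0409, 0.185]
tcp_rot: [-2.644, -1.691, 0.006]
wrist_force: [0.4, 0.0, -1.7]
width: 0.249
grip_force: 39.8
```

Emit:
{"api": "drive_tool", "payload": {
  "rows": [
    [0, 0, 5.2, 0, 0, 0, 0],
    [0, 0, 5.2, 0, 0, 0, 0],
    [0, 0, 5.2, 0, 0, 0, 0],
    [0, 0, 0, 0, 0, 0, 0],
    [0, 0, 0, 0, 0, 0, 0],
    [0, 0, 0, 0, 0, 0, 0]
  ]
}}

```text
time: 14.7
tool_pos: [0.5606, -0.0392, 0.1863]
tcp_rot: [-2.849, -1.321, 0.004]
wrist_force: [0.1, -0.0, -0.4]
width: 0.245
grip_force: 39.8
```

```bash
python3 - <<'E'
from h import *
a,sd=avgstate(4); print(np.round(a,4))
m=look("canister_square",EST["canister_square"])
z=a[2]-.0295
l=look("lid_square",[a[0],a[1],a[6]],z,2)
s,p=wrist()
draw(p,[("canister_square",m[:3],0),("lid_square",np.r_[a[0],a[1],a[6]],z),("canister_small",EST["canister_small"],0)],"pics/w6.png")
E
```

```text
[ 0.561  -0.0391  0.1868  0.0282  0.0949 -0.9348  0.8677]
canister_square [0.4692 0.0797] 49.7 1-iou 0.02 0.59 [41.8, 87.8, 219.5, 215.9]
canister_square [0.4694 0.0795] 139.7 1-iou 0.026 0.55 [43.7, 87.5, 218.8, 214.0]
canister_square [0.4692 0.0796] 139.8 1-iou 0.024 0.98 [42.0, 90.6, 216.8, 215.2]
canister_square [0.4692 0.0796] 139.8 1-iou 0.029 0.67 [42.9, 89.2, 215.7, 214.5]
med xy [0.4692 0.0796] yaw 139.7 tcp [ 0.5617 -0.0392  0.1878] phi 49.6 tool shift [ 0.0307 -0.1473]
lid_square [ 0.5605 -0.0417] 49.7 1-iou 0.288 0.82 [222.3, 167.5, 413.4, 334.8]
lid_square [ 0.5601 -0.0411] 49.5 1-iou 0.277 0.87 [226.0, 167.3, 414.8, 335.4]
med xy [ 0.5603 -0.0414] yaw 49.6 tcp [ 0.5617 -0.0394  0.1879] phi 49.6 tool shift [-0.0024  0.0002]
```

View pics/w6.png

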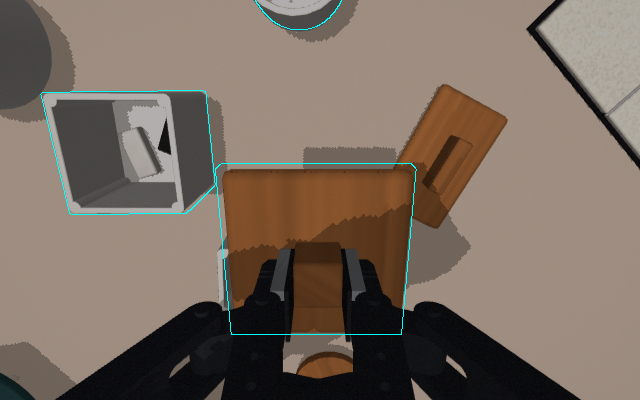

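The wrist view shows canister_square at (130,152) with an exact outline. The held lid looks a little lower than modelled, so I'll check its height and level in the fixed cameras.

```bash
python3 - <<'E'
from h import *
a,sd=avgstate(3); print(np.round(a,4))
ims=[]
for c in("scene","side"):
    p=read_camera(c);K=p["intrinsics"];T=p["world_from_camera"]
    ms=[d for d in masks_of(p,"lid_square")]; q=proj([[a[0],a[1],.17]],K,T)[0]
    ms=[d for d in ms if np.hypot(*(np.argwhere(d["mask"]).mean(0)[::-1]-q))<40]
    im=p["color"][:,:,::-1].copy()
    for off in (.0255,.03,.035):
        x,f=fit("lid_square",[(ms[0]["mask"].astype(float),K,T)],[a[0],a[1],a[6]],a[2]-off); print(c,off,x.round(4),round(f,3))
    e=cv2.Canny((sil("lid_square",[a[0],a[1],a[6]],K,T,a[2]-.03)*255).astype(np.uint8),50,150); im=cv2.resize(im,None,fx=5,fy=5,interpolation=3)
    e=cv2.resize(e,None,fx=5,fy=5,interpolation=0); e=cv2.erode(e,np.ones((4,4)));im[e>0]=(255,255,0)
    u,v=(q*5).astype(int); ims.append(im[v-195:v+195,u-195:u+195])
cv2.imwrite("pics/c7.png",np.hstack(ims))
E
```

```text
[ 0.5617 -0.0395  0.1878  0.1652 -0.0123 -0.7891  0.8656]
scene 0.0255 [ 0.5661 -0.0421  0.8788] 0.242
scene 0.03 [ 0.5616 -0.0394  2.4617] 0.227
scene 0.035 [ 0.5562 -0.0372  0.9178] 0.214
side 0.0255 [ 0.5619 -0.0339  0.8636] 0.244
side 0.03 [ 0.5633 -0.0386  0.8552] 0.238
side 0.035 [ 0.5639 -0.0437  0.9031] 0.231
```

View pics/c7.png

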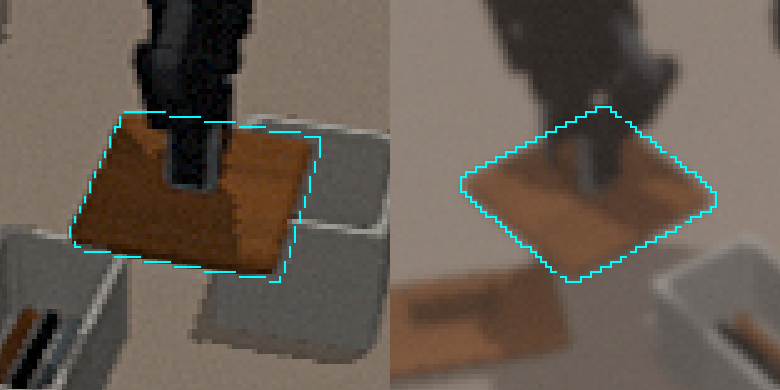

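Both fixed cameras put the lid level at the TCP, and both measurements give the same offset to the canister, (-0.092, 0.121). Moving over it.

Emit:
{"api": "drive_tool", "payload": {
  "rows": [
    [0, 0, 0, 0.0081, -0.0371, 0, 0],
    [0, 0, 0, 0.0081, -0.0371, 0, 0],
    [0, 0, 0, 0.0081, -0.0371, 0, 0],
    [0, 0, 0, 0.0082, -0.0372, 0, 0],
    [0, 0, 0, 0, 0, 0.035, 0],
    [0, 0, 0, 0, 0, 0.028, 0],
    [0, 0, 0, 0, 0, 0, 0],
    [0, 0, 0, 0, 0, 0, 0]
  ]
}}

```text
time: 16.47
tool_pos: [0.4679, 0.0815, 0.1235]
tcp_rot: [-2.851, -1.318, 0.006]
wrist_force: [0.3, 0.7, -1.2]
width: 0.243
grip_force: 39.9
```

```bash
python3 - <<'E'
from h import *
a,sd=avgstate(5); print(np.round(a,4),np.degrees(a[6]))
for c in("scene","side"):
    p=read_camera(c); seek(p,"lid_square",[a[0],a[1],a[6]],a[2]-.03)
E
```

```text
[ 0.4704  0.0814  0.1257  0.4361  0.2525 -0.784   0.8652] 49.5742180196576
lid_square [0.4717 0.0812] 49.8 1-iou 0.193 0.8 [325.6, 152.4, 363.0, 178.2]
lid_square [0.4724 0.0816] 49.2 1-iou 0.279 0.71 [288.4, 202.6, 338.0, 233.4]
```

Emit:
{"api": "drive_tool", "payload": {
  "rows": [
    [0, 0, 0, -0.0008, -0.0009, 0.004, 0],
    [0, 0, 0, 0, 0, 0.005, 0],
    [0, 0, 0, 0, 0, 0.005, 0],
    [0, 0, 0, 0, 0, 0.005, 0],
    [0, 0, 0, 0, 0, 0.003, 0],
    [0, 0, 0, 0, 0, 0.002, 0],
    [0, 0, 0, 0, 0, 0, 0]
  ]
}}

```text
time: 17.45
tool_pos: [0.4681, 0.0815, 0.1001]
tcp_rot: [-2.852, -1.318, 0.001]
wrist_force: [0.8, -0.1, -1.2]
width: 0.244
grip_force: 40.0
```

Emit:
{"api": "drive_tool", "payload": {
  "rows": [
    [0, 0, 0, 0, 0, 0.001, 0],
    [0, 0, 0, 0, 0, 0.001, 0],
    [0, 0, 0, 0, 0, 0.001, 0],
    [0, 0, 0, 0, 0, 0, 0]
  ]
}}

```text
time: 17.78
tool_pos: [0.4687, 0.0816, 0.0987]
tcp_rot: [2.852, 1.318, 0.001]
wrist_force: [-2.7, 0.5, 4.6]
width: 0.247
grip_force: 40.6
```

Contact came at the expected home height, with light force. Lowering one more millimetre.

Emit:
{"api": "drive_tool", "payload": {
  "rows": [
    [0, 0, 0, 0, 0, 0.001, 0],
    [0, 0, 0, 0, 0, 0.001, 0],
    [0, 0, 0, 0, 0, 0, 0],
    [0, 0, 0, 0, 0, -0.001, 0],
    [0, 0, 0, 0, 0, 0, 0.3],
    [0, 0, 0, 0, 0, 0, 0.4],
    [0, 0, 0, 0, 0, 0, 0.6],
    [0, 0, 0, 0, 0, 0, 0.6]
  ]
}}

```text
time: 18.45
tool_pos: [0.4683, 0.0815, 0.0965]
tcp_rot: [-2.852, -1.318, 0.0]
wrist_force: [-0.1, -0.8, -0.5]
width: 0.6
grip_force: 0.0
```

Emit:
{"api": "drive_tool", "payload": {
  "rows": [
    [0, 0, 0, 0, 0, -0.015, 0.6],
    [0, 0, 0, 0, 0, -0.03, 0.6],
    [0, 0, 0, 0, 0, -0.04, 0.6],
    [0, 0, 0, 0, 0, -0.035, 0.6],
    [0, 0, 0, 0, 0, 0, 0.6],
    [0, 0, 0, 0, 0, 0, 0.6]
  ]
}}

```text
time: 18.95
tool_pos: [0.4705, 0.0818, 0.2196]
tcp_rot: [2.85, 1.317, 0.009]
wrist_force: [-0.4, -0.4, -0.2]
width: 0.6
grip_force: 0.0
```

```bash
python3 - <<'E'
from h import *
a,sd=avgstate(4); print(np.round(a,4))
s,p=wrist(); seek(p,"lid_square",[.469,.081,.866],.068)
ims=[cv2.resize(p["color"][50:290,200:440,::-1],(260,260))]
for c in("scene","side"):
    p=read_camera(c); im=p["color"][:,:,::-1]
    l=seek(p,"lid_square",[.469,.081,.866],.068)
    u,v=proj([[.47,.081,.06]],p["intrinsics"],p["world_from_camera"])[0].astype(int)
    ims.append(cv2.resize(im[v-40:v+40,u-40:u+40],(260,260),interpolation=3))
cv2.imwrite("pics/c8.png",np.hstack(ims))
E
```

```text
[ 0.4686  0.0816  0.217  -0.311  -0.3073 -0.0129  0.8656]
lid_square [0.4676 0.0792] 49.5 1-iou 0.051 0.78 [265.7, 131.7, 378.9, 240.5]
lid_square [0.4668 0.0821] 141.0 1-iou 0.1 0.56 [322.8, 160.4, 365.8, 183.1]
lid_square [0.4702 0.0801] 138.2 1-iou 0.122 0.98 [289.2, 204.3, 338.3, 241.6]
```

View pics/c8.png

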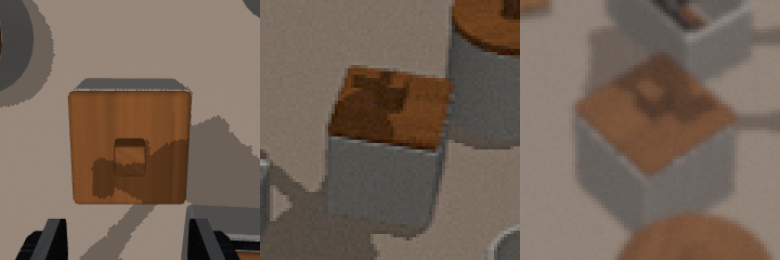

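The square lid is home. Next is lid_long.

Emit:
{"api": "drive_tool", "payload": {
  "rows": [
    [0, 0, 0, -0.0026, 0.0373, 0, 0.6],
    [0, 0, 0, -0.0026, 0.0373, 0, 0.6],
    [0, 0, 0, -0.0026, 0.0373, 0, 0.6],
    [0, 0, 0, -0.0026, 0.0373, 0, 0.6],
    [0, 0, 0, -0.0026, 0.0373, 0, 0.6],
    [0, 0, 0, -0.0026, 0.0373, 0, 0.6],
    [0, 0, 0, -0.0026, 0.0373, 0, 0.6]
  ]
}}

```text
time: 19.98
tool_pos: [0.6565, -0.103, 0.216]
tcp_rot: [-2.852, -1.317, 0.001]
wrist_force: [0.4, 1.0, 0.3]
width: 0.6
grip_force: 0.0
```

Emit:
{"api": "drive_tool", "payload": {
  "rows": [
    [0, 0, 6.7, 0, 0, 0, 0.6],
    [0, 0, 6.7, 0, 0, 0, 0.6],
    [0, 0, 6.7, 0, 0, 0, 0.6],
    [0, 0, 6.7, 0, 0, 0, 0.6],
    [0, 0, 0, 0, 0, 0, 0.6],
    [0, 0, 0, 0, 0, 0, 0.6]
  ]
}}

```text
time: 20.48
tool_pos: [0.6553, -0.1016, 0.2162]
tcp_rot: [-3.078, -0.626, 0.001]
wrist_force: [0.5, 0.3, 0.6]
width: 0.601
grip_force: 0.0
```

```bash
python3 - <<'E'
from h import *
look("lid_long",[.656,-.1015,.396],0,3)
E
```

```text
lid_long [ 0.6567 -0.1023] 203.2 1-iou 0.04 0.67 [280.2, 106.0, 352.4, 225.0]
lid_long [ 0.6566 -0.1019] 23.0 1-iou 0.042 0.61 [280.0, 106.9, 352.4, 225.0]
lid_long [ 0.657  -0.1019] 23.2 1-iou 0.043 0.89 [280.7, 106.9, 352.7, 224.1]
med xy [ 0.6567 -0.1019] yaw 23.2 tcp [ 0.6553 -0.1015  0.2165] phi 23.0 tool shift [0.001 0.001]
```

Emit:
{"api": "drive_tool", "payload": {
  "rows": [
    [0, 0, 0, 0.001, 0.001, 0.02, 0.6],
    [0, 0, 0, 0, 0, 0.038, 0.6],
    [0, 0, 0, 0, 0, 0.038, 0.6],
    [0, 0, 0, 0, 0, 0.038, 0.6],
    [0, 0, 0, 0, 0, 0.032, 0.6],
    [0, 0, 0, 0, 0, 0.015, 0.6],
    [0, 0, 0, 0, 0, 0.006, 0.6],
    [0, 0, 0, 0, 0, 0, 0.6]
  ]
}}

```text
time: 21.45
tool_pos: [0.656, -0.1019, 0.0286]
tcp_rot: [-3.079, -0.621, 0.004]
wrist_force: [-0.0, -0.0, 0.2]
width: 0.602
grip_force: 0.0
```

Emit:
{"api": "drive_tool", "payload": {
  "rows": [
    [0, 0, 0, 0, 0, 0, 0],
    [0, 0, 0, 0, 0, 0, 0],
    [0, 0, 0, 0, 0, 0, 0],
    [0, 0, 0, 0, 0, 0, 0],
    [0, 0, 0, 0, 0, 0, 0],
    [0, 0, 0, 0, 0, 0, 0],
    [0, 0, 0, 0, 0, 0, 0]
  ]
}}

```text
time: 22.03
tool_pos: [0.6588, -0.1023, 0.0325]
tcp_rot: [3.078, 0.621, 0.007]
wrist_force: [-0.5, 0.8, 6.7]
width: 0.147
grip_force: 44.9
```

Emit:
{"api": "drive_tool", "payload": {
  "rows": [
    [0, 0, 0, 0, 0, -0.01, 0],
    [0, 0, 0, 0, 0, -0.03, 0],
    [0, 0, 0, 0, 0, -0.04, 0],
    [0, 0, 0, 0, 0, -0.04, 0],
    [0, 0, 0, 0, 0, -0.04, 0],
    [0, 0, 0, 0, 0, 0, 0]
  ]
}}

```text
time: 22.53
tool_pos: [0.6623, -0.1033, 0.2017]
tcp_rot: [3.073, 0.62, 0.025]
wrist_force: [2.3, 0.1, 0.1]
width: 0.151
grip_force: 44.0
```

Emit:
{"api": "drive_tool", "payload": {
  "rows": [
    [0, 0, -7.08, 0, 0, 0, 0],
    [0, 0, -7.08, 0, 0, 0, 0],
    [0, 0, -7.08, 0, 0, 0, 0],
    [0, 0, -7.08, 0, 0, 0, 0],
    [0, 0, -7.08, 0, 0, 0, 0],
    [0, 0, -7.08, 0, 0, 0, 0],
    [0, 0, -7.08, 0, 0, 0, 0],
    [0, 0, -7.08, 0, 0, 0, 0]
  ]
}}

```text
time: 23.2
tool_pos: [0.6563, -0.1021, 0.1899]
tcp_rot: [-2.41, -2.015, 0.001]
wrist_force: [-0.6, 0.6, -0.6]
width: 0.147
grip_force: 44.0
```

Emit:
{"api": "drive_tool", "payload": {
  "rows": [
    [0, 0, -7.08, 0, 0, 0, 0],
    [0, 0, -7.08, 0, 0, 0, 0],
    [0, 0, -7.08, 0, 0, 0, 0],
    [0, 0, -7.08, 0, 0, 0, 0],
    [0, 0, -7.08, 0, 0, 0, 0],
    [0, 0, -7.08, 0, 0, 0, 0],
    [0, 0, -7.08, 0, 0, 0, 0],
    [0, 0, -7.08, 0, 0, 0, 0]
  ]
}}

```text
time: 23.87
tool_pos: [0.6563, -0.1021, 0.1899]
tcp_rot: [-1.166, -2.917, 0.0]
wrist_force: [0.8, -1.0, -1.1]
width: 0.146
grip_force: 44.0
```

Emit:
{"api": "drive_tool", "payload": {
  "rows": [
    [0, 0, 0, 0.0354, 0.0122, 0, 0],
    [0, 0, 0, 0.0354, 0.0122, 0, 0],
    [0, 0, 0, 0.0354, 0.0122, 0, 0],
    [0, 0, 0, 0, 0, 0, 0],
    [0, 0, 0, 0, 0, 0, 0],
    [0, 0, 0, 0, 0, 0, 0]
  ]
}}

```text
time: 24.37
tool_pos: [0.6058, -0.0022, 0.1902]
tcp_rot: [1.173, 2.913, -0.001]
wrist_force: [-0.4, -0.4, -1.1]
width: 0.151
grip_force: 44.0
```

```bash
python3 - <<'E'
from h import *
a,sd=avgstate(4); print(np.round(a,4),np.degrees(a[6]))
m=look("canister_long",EST["canister_long"],0,3)
z=a[2]-.0325
look("lid_long",[a[0],a[1],a[6]],z,2)
for c in("scene","side"):
    p=read_camera(c); seek(p,"lid_long",[a[0],a[1],a[6]],z); seek(p,"canister_long",EST["canister_long"])
s,p=wrist()
draw(p,[("canister_long",m[:3],0),("lid_long",np.r_[a[0],a[1],a[6]],z)],"pics/w9.png")
E
```

```text
[ 0.6061 -0.0028  0.1901 -0.3527 -0.3182 -0.9627  2.3747] 136.05981275171317
canister_long [ 0.479  -0.0904] 136.4 1-iou 0.021 0.92 [65.1, 66.6, 202.0, 222.7]
canister_long [ 0.479  -0.0901] 136.4 1-iou 0.023 0.95 [64.1, 70.1, 200.7, 222.6]
canister_long [ 0.4791 -0.0902] 315.9 1-iou 0.026 0.93 [67.3, 68.7, 200.1, 223.8]
med xy [ 0.479  -0.0902] yaw 136.4 tcp [ 0.6061 -0.0031  0.1898] phi 136.0 tool shift [ 0.0309 -0.1509]
lid_long [ 0.6065 -0.005 ] 136.6 1-iou 0.304 0.61 [237.4, 135.3, 392.0, 353.5]
lid_long [ 0.607  -0.0045] 136.0 1-iou 0.313 0.61 [238.4, 136.6, 388.9, 353.4]
med xy [ 0.6068 -0.0048] yaw 136.3 tcp [ 0.6058 -0.0025  0.1896] phi 136.0 tool shift [-0.0023 -0.001 ]
lid_long [ 0.6064 -0.0013] 137.1 1-iou 0.239 0.93 [323.2, 168.3, 368.7, 203.9]
canister_long [ 0.4787 -0.0887] 317.2 1-iou 0.032 0.85 [264.3, 185.4, 306.1, 240.0]
lid_long [ 0.6091 -0.0039] 136.2 1-iou 0.275 0.96 [239.1, 154.9, 286.2, 185.2]
```

View pics/w9.png

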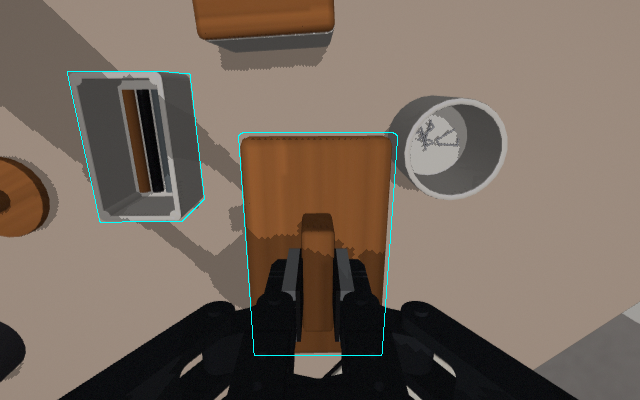

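The wrist view shows canister_long at (135,146) and small canister at (455,147), with lid_long held straight at (318,245). Fixed and wrist offsets agree to 1 mm.

Emit:
{"api": "drive_tool", "payload": {
  "rows": [
    [0, 0, 0, 0.008, -0.0377, 0, 0],
    [0, 0, 0, 0.008, -0.0377, 0, 0],
    [0, 0, 0, 0.008, -0.0377, 0, 0],
    [0, 0, 0, 0.0078, -0.0378, 0, 0],
    [0, 0, 0, 0, 0, 0.04, 0],
    [0, 0, 0, 0, 0, 0.037, 0],
    [0, 0, 0, 0, 0, 0, 0],
    [0, 0, 0, 0, 0, 0, 0]
  ]
}}

```text
time: 26.03
tool_pos: [0.4758, -0.0882, 0.1112]
tcp_rot: [-1.173, -2.908, 0.001]
wrist_force: [-0.2, -0.6, 0.3]
width: 0.15
grip_force: 44.0
```

```bash
python3 - <<'E'
from h import *
a,sd=avgstate(5); print(np.round(a,4),np.degrees(a[6]))
for c in("scene","side"):
    p=read_camera(c); seek(p,"lid_long",[a[0],a[1],a[6]],a[2]-.0325)
E
```

```text
[ 0.4789 -0.0887  0.1139  0.3605 -0.2165 -0.5419  2.3753] 136.0929208268476
lid_long [ 0.4797 -0.0885] 317.3 1-iou 0.229 0.88 [265.5, 174.2, 311.5, 207.1]
lid_long [ 0.4813 -0.0911] 136.5 1-iou 0.209 0.93 [296.0, 156.8, 344.5, 192.2]
```

Emit:
{"api": "drive_tool", "payload": {
  "rows": [
    [0, 0, 0, 0, 0, 0.006, 0],
    [0, 0, 0, 0, 0, 0.006, 0],
    [0, 0, 0, 0, 0, 0.006, 0],
    [0, 0, 0, 0, 0, 0.005, 0],
    [0, 0, 0, 0, 0, 0.004, 0],
    [0, 0, 0, 0, 0, 0.003, 0],
    [0, 0, 0, 0, 0, 0.001, 0],
    [0, 0, 0, 0, 0, 0, 0]
  ]
}}

```text
time: 27.1
tool_pos: [0.4778, -0.0886, 0.0814]
tcp_rot: [-1.175, -2.913, 0.0]
wrist_force: [-0.3, 0.2, 0.3]
width: 0.149
grip_force: 44.0
```

Emit:
{"api": "drive_tool", "payload": {
  "rows": [
    [0, 0, 0, 0, 0, 0.001, 0],
    [0, 0, 0, 0, 0, 0.001, 0],
    [0, 0, 0, 0, 0, 0.001, 0],
    [0, 0, 0, 0, 0, 0, 0]
  ]
}}

```text
time: 27.43
tool_pos: [0.4785, -0.0889, 0.0803]
tcp_rot: [1.175, 2.913, -0.0]
wrist_force: [-4.7, -1.2, 8.0]
width: 0.15
grip_force: 45.2
```

Emit:
{"api": "drive_tool", "payload": {
  "rows": [
    [0, 0, 0, 0, 0, 0.001, 0],
    [0, 0, 0, 0, 0, 0, 0],
    [0, 0, 0, 0, 0, -0.001, 0],
    [0, 0, 0, 0, 0, 0, 0.2],
    [0, 0, 0, 0, 0, 0, 0.3],
    [0, 0, 0, 0, 0, 0, 0.5],
    [0, 0, 0, 0, 0, 0, 0.6],
    [0, 0, 0, 0, 0, 0, 0.6]
  ]
}}

```text
time: 28.1
tool_pos: [0.4781, -0.0887, 0.0786]
tcp_rot: [-1.175, -2.913, -0.0]
wrist_force: [0.4, -0.3, 0.4]
width: 0.597
grip_force: 0.0
```

Emit:
{"api": "drive_tool", "payload": {
  "rows": [
    [0, 0, 0, 0, 0, -0.015, 0.6],
    [0, 0, 0, 0, 0, -0.03, 0.6],
    [0, 0, 0, 0, 0, -0.04, 0.6],
    [0, 0, 0, 0, 0, -0.04, 0.6],
    [0, 0, 0, 0, 0, -0.01, 0.6],
    [0, 0, 0, 0, 0, 0, 0.6],
    [0, 0, 0, 0, 0, 0, 0.6]
  ]
}}

```text
time: 28.68
tool_pos: [0.4784, -0.0887, 0.2141]
tcp_rot: [1.174, 2.912, 0.0]
wrist_force: [-0.5, 0.1, -0.7]
width: 0.597
grip_force: 0.0
```

```bash
python3 - <<'E'
from h import *
a,sd=avgstate(4); print(np.round(a,4))
s,p=wrist(); seek(p,"lid_long",[.479,-.09,2.38],.048)
ims=[cv2.resize(p["color"][50:290,200:440,::-1],(260,260))]
for c in("scene","side"):
    p=read_camera(c); im=p["color"][:,:,::-1]
    l=seek(p,"lid_long",[.479,-.09,2.38],.048)
    u,v=proj([[.479,-.09,.05]],p["intrinsics"],p["world_from_camera"])[0].astype(int)
    ims.append(cv2.resize(im[v-40:v+40,u-40:u+40],(260,260),interpolation=3))
cv2.imwrite("pics/c10.png",np.hstack(ims))
E
```

```text
[ 0.4772 -0.0885  0.2123  0.0779  0.1592 -0.6805  2.375 ]
lid_long [ 0.4795 -0.0911] 316.2 1-iou 0.041 0.59 [275.1, 116.2, 361.6, 249.7]
lid_long [ 0.479  -0.0909] 317.0 1-iou 0.079 0.77 [265.3, 181.1, 308.3, 218.7]
lid_long [ 0.4812 -0.0913] 135.8 1-iou 0.116 0.82 [298.6, 162.5, 345.5, 201.6]
```

View pics/c10.png

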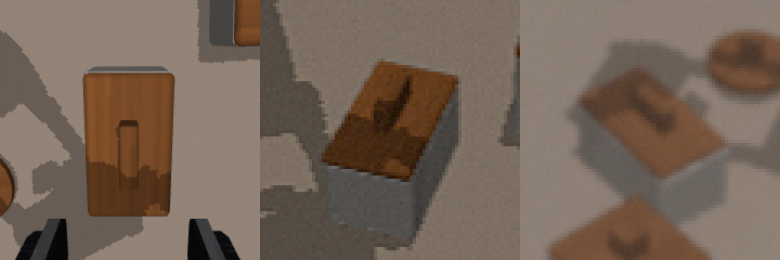

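The long lid is home. Last is lid_small.

Emit:
{"api": "drive_tool", "payload": {
  "rows": [
    [0, 0, 0, -0.0139, -0.0382, 0, 0.6],
    [0, 0, 0, -0.0139, -0.0382, 0, 0.6],
    [0, 0, 0, -0.0139, -0.0382, 0, 0.6],
    [0, 0, 0, -0.0139, -0.0382, 0, 0.6],
    [0, 0, 0, 0, 0, 0, 0.6],
    [0, 0, 0, 0, 0, 0, 0.6]
  ]
}}

```text
time: 29.63
tool_pos: [0.4112, -0.2391, 0.2137]
tcp_rot: [-1.182, -2.911, -0.0]
wrist_force: [-0.5, 0.1, 0.0]
width: 0.597
grip_force: 0.0
```

```bash
python3 - <<'E'
from h import *
look("lid_small",[.411,-.237,0],0,3)
E
```

```text
lid_small [ 0.4115 -0.2365] 1.7 1-iou 0.041 0.69 [277.3, 128.6, 359.9, 207.5]
lid_small [ 0.4113 -0.2367] 5.3 1-iou 0.037 0.56 [276.5, 127.0, 355.8, 211.5]
lid_small [ 0.4114 -0.2362] 5.9 1-iou 0.031 0.59 [274.0, 130.2, 359.9, 209.9]
med xy [ 0.4114 -0.2365] yaw 5.3 tcp [ 0.4122 -0.237   0.2136] phi 136.0 tool shift [ 0.0009 -0.0004]
```

Emit:
{"api": "drive_tool", "payload": {
  "rows": [
    [0, 0, 0, 0.0009, -0.0004, 0.02, 0.6],
    [0, 0, 0, 0, 0, 0.037, 0.6],
    [0, 0, 0, 0, 0, 0.037, 0.6],
    [0, 0, 0, 0, 0, 0.037, 0.6],
    [0, 0, 0, 0, 0, 0.032, 0.6],
    [0, 0, 0, 0, 0, 0.015, 0.6],
    [0, 0, 0, 0, 0, 0.006, 0.6],
    [0, 0, 0, 0, 0, 0, 0.6]
  ]
}}

```text
time: 30.6
tool_pos: [0.4104, -0.2353, 0.0281]
tcp_rot: [-1.171, -2.911, -0.001]
wrist_force: [0.1, 0.3, -0.5]
width: 0.604
grip_force: 0.0
```

Emit:
{"api": "drive_tool", "payload": {
  "rows": [
    [0, 0, 0, 0, 0, 0, 0],
    [0, 0, 0, 0, 0, 0, 0],
    [0, 0, 0, 0, 0, 0, 0],
    [0, 0, 0, 0, 0, 0, 0],
    [0, 0, 0, 0, 0, 0, 0],
    [0, 0, 0, 0, 0, 0, 0]
  ]
}}

```text
time: 31.1
tool_pos: [0.4131, -0.2379, 0.0319]
tcp_rot: [1.174, 2.91, -0.0]
wrist_force: [0.7, 2.2, 7.4]
width: 0.23
grip_force: 39.8
```

Emit:
{"api": "drive_tool", "payload": {
  "rows": [
    [0, 0, 0, 0, 0, -0.01, 0],
    [0, 0, 0, 0, 0, -0.03, 0],
    [0, 0, 0, 0, 0, -0.04, 0],
    [0, 0, 0, 0, 0, -0.04, 0],
    [0, 0, 0, 0, 0, -0.04, 0],
    [0, 0, 0, 0, 0, 0, 0]
  ]
}}

```text
time: 31.6
tool_pos: [0.416, -0.2403, 0.2]
tcp_rot: [1.169, 2.898, -0.005]
wrist_force: [1.4, -0.8, 0.4]
width: 0.237
grip_force: 39.3
```

Emit:
{"api": "drive_tool", "payload": {
  "rows": [
    [0, 0, 0, 0.0037, 0.0373, 0, 0],
    [0, 0, 0, 0.0037, 0.0373, 0, 0],
    [0, 0, 0, 0.0037, 0.0373, 0, 0],
    [0, 0, 0, 0.0037, 0.0373, 0, 0],
    [0, 0, 0, 0.0037, 0.0373, 0, 0],
    [0, 0, 0, 0.0037, 0.0373, 0, 0],
    [0, 0, 0, 0.0037, 0.0373, 0, 0],
    [0, 0, 0, 0, 0, 0, 0]
  ]
}}

```text
time: 32.27
tool_pos: [0.5772, -0.0263, 0.1906]
tcp_rot: [1.168, 2.913, 0.005]
wrist_force: [0.1, 0.1, -0.6]
width: 0.234
grip_force: 39.5
```

Emit:
{"api": "drive_tool", "payload": {
  "rows": [
    [0, 0, 0, 0, 0, 0, 0],
    [0, 0, 0, 0, 0, 0, 0]
  ]
}}

```text
time: 32.43
tool_pos: [0.5731, -0.0311, 0.1897]
tcp_rot: [-1.173, -2.913, 0.001]
wrist_force: [-0.4, 0.5, -1.0]
width: 0.237
grip_force: 39.5
```

```bash
python3 - <<'E'
from h import *
a,sd=avgstate(4); print(np.round(a,4),np.degrees(a[6]))
m=look("canister_small",EST["canister_small"],0,3)
z=a[2]-.031
look("lid_small",[a[0],a[1],a[6]],z,2)
for c in("scene","side"):
    p=read_camera(c); seek(p,"lid_small",[a[0],a[1],a[6]],z); seek(p,"canister_small",EST["canister_small"])
s,p=wrist()
draw(p,[("canister_small",m[:3],0),("lid_small",np.r_[a[0],a[1],a[6]],z)],"pics/w11.png")
E
```

```text
[ 0.5729 -0.0317  0.1897 -0.0879  0.2368 -0.8656  2.3745] 136.04601675397237
canister_small [0.6558 0.0961] 9.1 1-iou 0.036 0.8 [433.4, 98.1, 566.0, 200.4]
canister_small [0.6555 0.096 ] 11.5 1-iou 0.037 0.84 [431.7, 100.7, 565.4, 199.7]
canister_small [0.6558 0.0961] 11.1 1-iou 0.027 0.74 [433.2, 97.8, 565.0, 199.4]
med xy [0.6558 0.0961] yaw 11.1 tcp [ 0.573  -0.0321  0.1899] phi 136.0 tool shift [0.0295 0.1494]
lid_small [ 0.5717 -0.0301] 139.8 1-iou 0.235 0.87 [234.5, 170.2, 398.0, 320.3]
lid_small [ 0.572  -0.0302] 140.3 1-iou 0.246 0.92 [236.2, 169.6, 396.7, 324.2]
med xy [ 0.5719 -0.0302] yaw 140.1 tcp [ 0.5735 -0.0314  0.1899] phi 136.0 tool shift [ 0.002  -0.0003]
lid_small [ 0.5739 -0.0272] 135.1 1-iou 0.256 0.68 [308.7, 167.3, 346.7, 192.0]
canister_small [0.6566 0.0971] 10.0 1-iou 0.032 0.94 [372.2, 206.9, 406.7, 250.2]
lid_small [ 0.5723 -0.027 ] 143.6 1-iou 0.145 0.62 [265.8, 147.5, 300.3, 173.2]
canister_small [0.6559 0.0978] 10.4 1-iou 0.065 0.7 [223.0, 212.9, 256.1, 253.7]
```

View pics/w11.png

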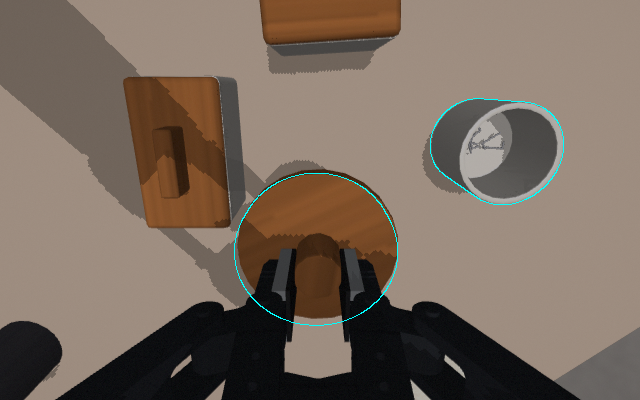

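The wrist view shows canister_small at (497,150), with a good outline, and the held lid at (318,245), about 2-3 mm forward. The relative offset allows for that.

Emit:
{"api": "drive_tool", "payload": {
  "rows": [
    [0, 0, 0, 0.0067, 0.0371, 0, 0],
    [0, 0, 0, 0.0067, 0.0371, 0, 0],
    [0, 0, 0, 0.0067, 0.0371, 0, 0],
    [0, 0, 0, 0.0068, 0.0371, 0, 0],
    [0, 0, 0, 0, 0, 0.038, 0],
    [0, 0, 0, 0, 0, 0.033, 0],
    [0, 0, 0, 0, 0, 0, 0],
    [0, 0, 0, 0, 0, 0, 0]
  ]
}}

```text
time: 34.1
tool_pos: [0.6547, 0.0945, 0.1158]
tcp_rot: [-1.172, -2.908, 0.005]
wrist_force: [0.2, -0.2, 0.1]
width: 0.235
grip_force: 39.6
```

```bash
python3 - <<'E'
from h import *
a,sd=avgstate(5); print(np.round(a,4),np.degrees(a[6]))
for c in("scene","side"):
    p=read_camera(c); seek(p,"lid_small",[a[0],a[1],a[6]],a[2]-.031)
E
```

```text
[ 0.6576  0.0944  0.1197  0.3052 -0.3801  0.1221  2.3747] 136.05777345820226
lid_small [0.6566 0.0984] 141.4 1-iou 0.206 0.85 [376.2, 195.6, 411.1, 220.3]
lid_small [0.6589 0.0956] 138.1 1-iou 0.219 0.59 [220.5, 199.5, 256.3, 221.9]
```

Emit:
{"api": "drive_tool", "payload": {
  "rows": [
    [0, 0, 0, 0.0009, -0.0005, 0.004, 0],
    [0, 0, 0, 0, 0, 0.006, 0],
    [0, 0, 0, 0, 0, 0.006, 0],
    [0, 0, 0, 0, 0, 0.005, 0],
    [0, 0, 0, 0, 0, 0.004, 0],
    [0, 0, 0, 0, 0, 0.002, 0],
    [0, 0, 0, 0, 0, 0.001, 0],
    [0, 0, 0, 0, 0, 0, 0]
  ]
}}

```text
time: 35.17
tool_pos: [0.6561, 0.0948, 0.0904]
tcp_rot: [-1.175, -2.913, 0.0]
wrist_force: [-0.2, 0.2, -1.2]
width: 0.231
grip_force: 39.6
```

Emit:
{"api": "drive_tool", "payload": {
  "rows": [
    [0, 0, 0, 0, 0, 0.001, 0],
    [0, 0, 0, 0, 0, 0.001, 0],
    [0, 0, 0, 0, 0, 0.001, 0],
    [0, 0, 0, 0, 0, 0, 0]
  ]
}}

```text
time: 35.5
tool_pos: [0.6568, 0.0949, 0.0899]
tcp_rot: [1.175, 2.913, 0.001]
wrist_force: [-4.1, -0.9, 7.2]
width: 0.227
grip_force: 40.4
```

Contact again came at home height. Releasing and rising.

Emit:
{"api": "drive_tool", "payload": {
  "rows": [
    [0, 0, 0, 0, 0, 0.001, 0],
    [0, 0, 0, 0, 0, 0, 0],
    [0, 0, 0, 0, 0, -0.001, 0],
    [0, 0, 0, 0, 0, 0, 0.3],
    [0, 0, 0, 0, 0, 0, 0.4],
    [0, 0, 0, 0, 0, 0, 0.6],
    [0, 0, 0, 0, 0, 0, 0.6]
  ]
}}

```text
time: 36.08
tool_pos: [0.6562, 0.0948, 0.0874]
tcp_rot: [-1.175, -2.913, 0.0]
wrist_force: [-0.5, -0.4, 0.2]
width: 0.6
grip_force: 0.0
```

Emit:
{"api": "drive_tool", "payload": {
  "rows": [
    [0, 0, 0, 0, 0, -0.015, 0.6],
    [0, 0, 0, 0, 0, -0.03, 0.6],
    [0, 0, 0, 0, 0, -0.04, 0.6],
    [0, 0, 0, 0, 0, -0.04, 0.6],
    [0, 0, 0, 0, 0, 0, 0.6],
    [0, 0, 0, 0, 0, 0, 0.6]
  ]
}}

```text
time: 36.58
tool_pos: [0.659, 0.0951, 0.2174]
tcp_rot: [1.172, 2.907, 0.006]
wrist_force: [-0.0, 0.1, -0.3]
width: 0.6
grip_force: 0.0
```

```bash
python3 - <<'E'
from h import *
s,p=wrist(); seek(p,"lid_small",[.656,.097,0],.058)
ims=[cv2.resize(p["color"][50:290,200:440,::-1],(260,260))]
for c in("scene","side"):
    p=read_camera(c); im=p["color"][:,:,::-1]
    for n,x,z in [("lid_small",[.656,.097,0],.058),("lid_big",[.415,.238,0],.078),("lid_square",[.469,.081,.866],.068),("lid_long",[.479,-.09,2.38],.048),("mug",[.4946,.4412,0],0),("pen_pot",[.4925,-.424,0],0)]: seek(p,n,x,z)
    u,v=proj([[.656,.097,.06]],p["intrinsics"],p["world_from_camera"])[0].astype(int)
    ims.append(cv2.resize(im[v-40:v+40,u-40:u+40],(260,260),interpolation=3))
b=cv2.resize(im[80:320,160:440],(780//2,334)); full=cv2.resize(read_camera("scene")["color"][90:310,120:480,::-1],(390,334))
cv2.imwrite("pics/c12.png",np.vstack([np.hstack(ims),np.hstack([full,b])]))
E
```

```text
lid_small [0.6554 0.096 ] 9.6 1-iou 0.042 0.61 [266.5, 132.1, 360.3, 224.6]
lid_small [0.6556 0.0971] 16.0 1-iou 0.044 0.82 [370.7, 206.3, 406.9, 229.6]
lid_big [0.4118 0.2375] 3.5 1-iou 0.554 0.93 [364.1, 132.8, 402.6, 160.0]
lid_square [0.4677 0.081 ] 140.0 1-iou 0.087 0.91 [322.9, 160.8, 366.8, 189.1]
lid_long [ 0.4795 -0.0895] 136.5 1-iou 0.06 0.67 [265.8, 184.9, 309.0, 217.0]
mug [0.4933 0.4423] 1.3 1-iou 0.046 0.81 [435.2, 135.0, 466.0, 176.8]
pen_pot [ 0.4899 -0.4241] 8.1 1-iou 0.1 0.77 [117.5, 216.9, 169.1, 286.1]
lid_small [0.6562 0.0974] 7.1 1-iou 0.063 0.6 [225.6, 206.8, 256.8, 230.4]
lid_big [0.4158 0.2375] 9.0 1-iou 0.059 0.58 [302.2, 250.2, 353.4, 296.7]
lid_square [0.468 0.079] 49.2 1-iou 0.134 0.97 [290.5, 203.7, 339.1, 243.5]
lid_long [ 0.4827 -0.0921] 134.4 1-iou 0.144 0.76 [301.9, 163.5, 344.6, 202.1]
mug [0.4945 0.4404] 4.6 1-iou 0.06 0.95 [246.0, 335.8, 293.3, 400.0]
pen_pot [ 0.4925 -0.4234] 3.1 1-iou 0.107 0.58 [323.1, 83.3, 346.6, 138.4]
```

View pics/c12.png

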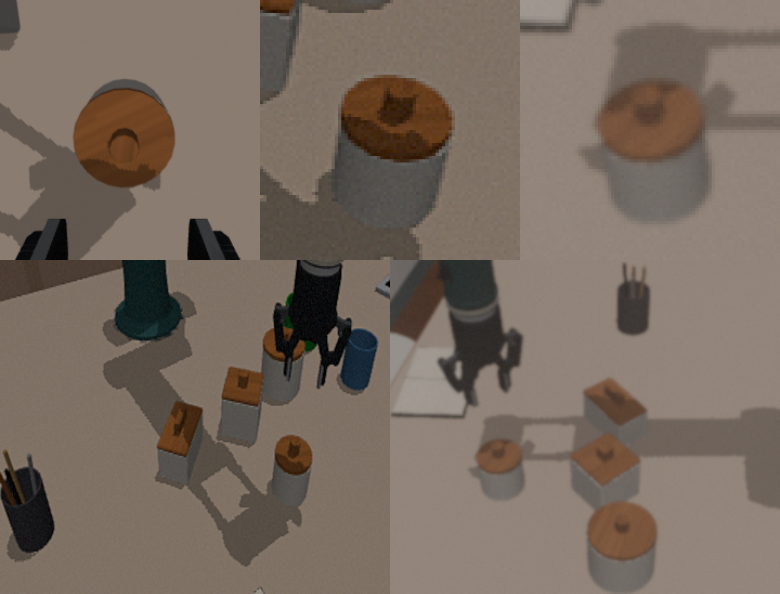

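All four lids sit level with their rims covered, the mug and pen pot are where they were, and the gripper is clear.

```bash
python3 -c "
from workcell import workorder; print(workorder.finish_job())"
```

```text
the job is handed in; nothing more can be done
None
```

All four lids are home on their matching white canisters with the rims covered, the mug and pen pot undisturbed by the last camera check, and the job is handed in; no verdict was returned.

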